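# Trip test of a protective relay on the lab bench

## Task

Do the trip test on the relay box whose lever ends in a T-shaped crossbar: press its round test button all the way down so that the lever drops forward, and let the button come up again. Then lift that lever back up until it rests by itself in its upright position. Do not trip the other relay box, whose lever ends in a ball.

Things in the scene. Friction and masses are not known exactly. Their poses are not given: they have to be found in the camera images.
- tee_unit: The relay box with the T-bar lever: light grey, fixed to the bench, 100 mm deep (its x), 130 mm wide (its y), 44 mm high. Origin: centre of its underside, on the bench. x points from its front (vent slots) to its back, y to its left, z up. Lever on its left half, round white test button on its right half.
- tee_button_top (a point): Centre of the top of that box's test button, 26 mm across, 62 mm above the bench; 2 mm behind the box's centre and 34 mm to its right (-y). Stands 12 mm proud of a black collar 36 mm across, goes 8 mm straight down (4 N at the bottom), springs back. About 5 mm down it trips the lever, which then falls forward by its own weight.
- tee_handle (a point): Centre of the black T-bar at the lever's end, 12 mm thick, 36 mm long along the box's y. Swings at 65 mm radius about a pivot 12 mm behind the box's centre, 34 mm to its left (+y), 36 mm above the bench. Up: 98 mm above the bench, 19 mm behind the pivot. Dropped: 76 mm above the bench, 51 mm in front of the pivot. Its axes turn with the lever.
- tee_lever (a joint): Angle of the T-bar lever: 0 = up, leaning back on its rear stop; 0.30 = exactly vertical; 1.20 = fully dropped towards the box's front. No spring: the lever (about 50 g) moves freely and falls to whichever side of vertical it is left on. Pinch the bar by its two ends, or lift it from in front, and follow its circle.
- tee_button (a joint): Travel of the T-bar relay's test button: 0 = out, 0.008 m = fully pressed.
- ball_handle (a point): Centre of the 22 mm ball at the end of the lever of the other relay box, which is otherwise built the same (same sizes, button on the right, lever on the left). Its lever is up and must stay up.

How it is judged:
On the way, in this order (a step that is already met when the one before it is completed fails the run):
1. the T-bar relay's test button goes down while its lever is still up (value of joint tee_button above 0.0008 m and value of joint tee_lever below 0.5 rad).
2. the test button is pressed nearly all the way and the lever is tripped (value of joint tee_button above 0.0055 m and value of joint tee_lever above 0.4 rad).
3. the button has come up again and the lever has dropped (value of joint tee_button below 0.002 m and value of joint tee_lever above 1.05 rad), for 0.1 s.
At the end, for the whole second after the job is handed in: The T-bar lever rests up on its rear stop (within 0.1 rad) and the test button is out (within 2 mm) (value of joint tee_lever below 0.1 rad and value of joint tee_button below 0.002 m); the robot touches nothing.
It fails at once if the other relay's lever is moved or tripped (its ball moves more than 20 mm) (distance of ball_handle from where it was at the start of the episode above 0.02 m).
It also fails if it takes over 48 s, if anything falls off the work surface, if the arm or the gripper's body presses on something with over 40 N, if the wrist force passes 120 N, or if a joint passes its speed limit or range.

## Robot

A 6-joint arm with a two-finger parallel gripper is mounted at the origin on a cart in front of the work surface, level with it; the furniture and walls round the work are solid. World frame = base frame: x ahead of the robot, y to its left, z up, the work surface at z = 0. Lengths are in m, angles in rad, forces in N, time in s.
With the tool pointing down it reaches from about 0.325 to 0.9 m from the base axis. Payload 6.1 kg.
Tool frame: the origin (TCP) lies midway between the tips of the shut fingers; the grasp point (between the pads) lies 19 mm behind it; x points along the fingers, y is the direction in which the jaws open and shut, and the axes are right-handed (so a half turn about x gives the same grasp; the last joint's range is limited). The gripper opens to 85 mm and grips with 20 to 120 N. Pads are 22 mm wide; open, the fingers measure 114 mm over their backs; the gripper's body (76 mm by 85 mm) begins 54 mm behind the grasp point. The pads swing forward as they close: fully open they stand 13 mm farther back than shut.
Start: joints at [-1.324, 0.22, 1.526, -0, 1.395, -0.126], TCP at [0.228, -0.582, 0.231] pointing down, gripper open.
Joint ranges: [-2.98, 2.98], [-0.91, 2.08], [0.09, 2.57], [-1.24, 4.39], [0.2, 2.65], [-2.68, 2.68]. Speed limits (rad/s): [2.57, 2.57, 3.01, 3.14, 3.14, 3.14].

## Interface

Orientations are given as [roll, pitch, yaw] about the fixed x, y, z axes, in that order (R = Rz(yaw) Ry(pitch) Rx(roll)).
In Python, from plant import movep, move_l, set_joints, gripper_to, hold, inverse_kinematics, observe, get_image, get_calibration, Unreachable, job_done gives the robot as it stands. Calls block until the motion is done:
- movep(position, orientation): joint-space move of the TCP to a pose.
- move_l(position, feed=0.15, rotation=None, max_force=None): straight line of the TCP; rotation=None keeps the orientation; feed is the mean speed in m/s. With max_force (N) it stops when the force on the tool has changed by that much, and returns True; else False.
- set_joints(angles): joint-space move.
- gripper_to(opening, f_grip=None): finger opening in m; f_grip is the grip in N (None keeps the last); returns when the fingers have stopped.
- hold(seconds).
- inverse_kinematics(position, orientation): joint angles nearest the present ones, or None.
- observe(): the state.
- get_image(name): name is "scene" or "top" or "wrist"; returns (picture, depth): 420x560x3 uint8, red, green, blue; 420x560 float32, m along the optical axis (not along the pixel's ray), 0 where there is no reading.
- get_calibration(name): a dict with "intrinsics" (3x3 intrinsics, pixels), "world_from_camera" (4x4, takes a point from camera to world coordinates). Camera axes: x right, y down, z forward; pixel columns grow to the right and rows downward; lengths in m; the calibration is good to about 2 mm. The wrist camera is an equidistant fisheye: a pixel r from the principal point sees the ray r / f radians off the axis. A picture is of the moment at which its call begins: read the wrist's pose just before it. get_calibration takes no time and is no camera call; for the wrist camera it gives the pose at the moment of the call.
A pose or a line that the arm cannot do raises Unreachable and nothing moves.
- job_done(): hands the job in, once; it reports no verdict.
The state is a dict: "time_s": time; "q": joint angles; "joint_velocities": joint speeds; "joint_torque": joint torques, N m; "eef_pos": TCP position; "tcp_rot": TCP orientation; "ft_force": force on the tool from outside, world axes, zero at the start; "torque": the same for the moment, N m; "opening": finger opening in m.
Only numpy, scipy, OpenCV 4.12 (cv2) and the standard library are available. Lean on these libraries where they do the work, as an engineer would, in place of code of your own. Each camera call takes 0.05 s, during which the arm holds its last target.

## Working session

There is one attempt and no reset: what is moved stays moved. The work goes in short steps, each a Python script; the robot and the scene stay as the last script left them, time stands still between calls to the robot, and variables do not carry over. Pictures are saved under pics/ and viewed, and the job is handed in when it is done.

```bash
mkdir -p pics; ls; python3 - <<'E'
from plant import *
import cv2, numpy as np
for n in ["scene","top"]:
    im,d=get_image(n); np.savez(f"{n}0.npz",im=im,d=d)
    cv2.imwrite(f"pics/{n}0.png",im[:,:,::-1])
    c=get_calibration(n); print(n,np.round(c["intrinsics"],1).tolist(),np.round(c["world_from_camera"],3).tolist())
print(observe()["time_s"], observe()["tcp_rot"])
E
```

```text
pics
scene [[390.7, 0.0, 283.2], [0.0, 390.7, 209.2], [0.0, 0.0, 1.0]] [[-0.907, -0.218, 0.36, 0.202], [-0.421, 0.466, -0.778, 0.842], [0.002, -0.858, -0.514, 0.521], [0.0, 0.0, 0.0, 1.0]]
top [[494.1, 0.0, 279.9], [0.0, 494.1, 223.2], [0.0, 0.0, 1.0]] [[-0.018, -0.984, 0.176, 0.364], [-1.0, 0.014, -0.02, 0.189], [0.017, -0.176, -0.984, 0.965], [0.0, 0.0, 0.0, 1.0]]
0.1 [-1.69391368  1.56902281  1.82045176]
```

View pics/scene0.png

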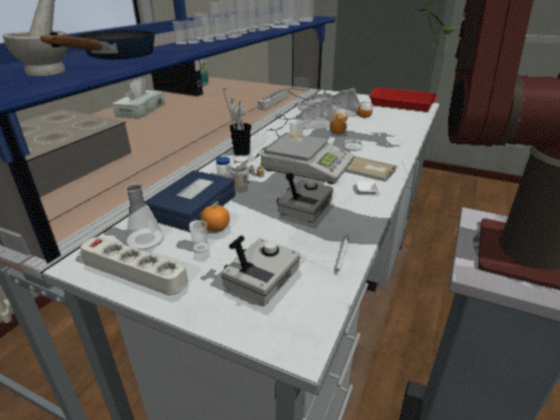

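View pics/top0.png

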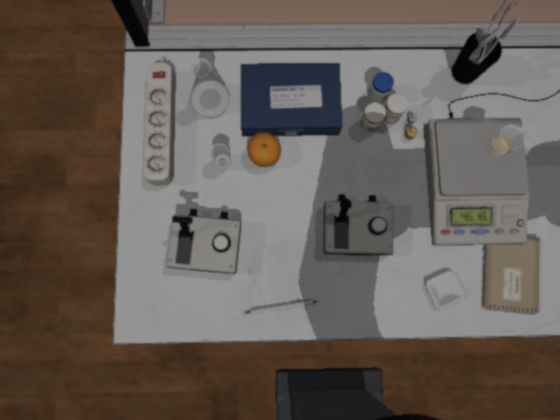

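The scene picture shows the T-bar lever unit in front (handle about 238,243) and the ball unit behind it (about 291,178). In the top picture the T-bar unit is at the left, around (205,243), with its button at (221,243). The ball unit is around (358,227). Next I'll zoom in and measure.

```bash
cat > h.py <<'E'
import numpy as np, cv2
from plant import *
def ray_z(n,u,v,z):
    c=get_calibration(n);K=c["intrinsics"];T=np.array(c["world_from_camera"])
    d=T[:3,:3]@np.linalg.inv(K)@[u,v,1]; o=T[:3,3]; return o+d*(z-o[2])/d[2]
def cloud(n,d):
    c=get_calibration(n);K=np.array(c["intrinsics"]);T=np.array(c["world_from_camera"])
    v,u=np.indices(d.shape); p=np.stack([(u-K[0,2])/K[0,0]*d,(v-K[1,2])/K[1,1]*d,d],-1)
    return p@T[:3,:3].T+T[:3,3]
E
python3 - <<'E'
from h import *
a=np.load("top0.npz");im,d=a["im"],a["d"]
P=cloud("top",d);z=P[...,2]
for name,(u0,u1,v0,v1) in {"tee":(155,255,190,285),"ball":(310,405,180,270)}.items():
    zz=z[v0:v1,u0:u1]; g=im[v0:v1,u0:u1].mean(-1)
    m=(d[v0:v1,u0:u1]>0)&(abs(zz-.044)<.012)
    m=cv2.morphologyEx(m.astype(np.uint8),cv2.MORPH_OPEN,np.ones((5,5)))
    Q=P[v0:v1,u0:u1][m>0]
    # project at z=.044
    r=cv2.minAreaRect((Q[:,:2]*1000).astype(np.float32)); print(name,m.sum(),np.median(Q[:,2]),r, cv2.boxPoints(r).round(0).tolist())
    t=(zz>.052)&(zz<.08); n,l,s,c=cv2.connectedComponentsWithStats(t.astype(np.uint8))
    for i in range(1,n):
        if s[i,4]>15: print("  blob",s[i],c[i]+[u0,v0],np.median(P[v0:v1,u0:u1][l==i],0).round(4))
    t=(zz>.085); print("  high",t.sum(),P[v0:v1,u0:u1][t].mean(0).round(4) if t.any() else 0)
    cv2.imwrite(f"pics/{name}z.png",cv2.resize(im[v0:v1,u0:u1,::-1],None,fx=6,fy=6,interpolation=cv2.INTER_CUBIC))
E
```

```text
tee 3238 0.04350680423569264 ((492.9575500488281, 315.7840270996094), (130.32138061523438, 100.4698715209961), 84.11072540283203) [[436.0, 256.0], [536.0, 246.0], [550.0, 375.0], [450.0, 386.0]]
  blob [25 35  9 10 63] [184.3015873  229.98412698] [0.5145 0.3463 0.0652]
  blob [ 58  46  16  14 162] [220.32716049 242.27160494] [0.4919 0.2814 0.0612]
  high 188 [0.4962 0.317  0.2614]
ball 3224 0.043770002862205504 ((519.30419921875, 20.799396514892578), (130.92752075195312, 100.74296569824219), 87.56592559814453) [[466.0, -42.0], [567.0, -47.0], [572.0, 84.0], [472.0, 88.0]]
  blob [28 31 10  9 61] [341.78688525 214.86885246] [0.5384 0.0551 0.0663]
  blob [ 61  38  15  14 158] [377.77848101 224.78481013] [ 0.5195 -0.0121  0.0611]
  high 155 [0.5082 0.0853 0.2989]
```

View pics/teez.png

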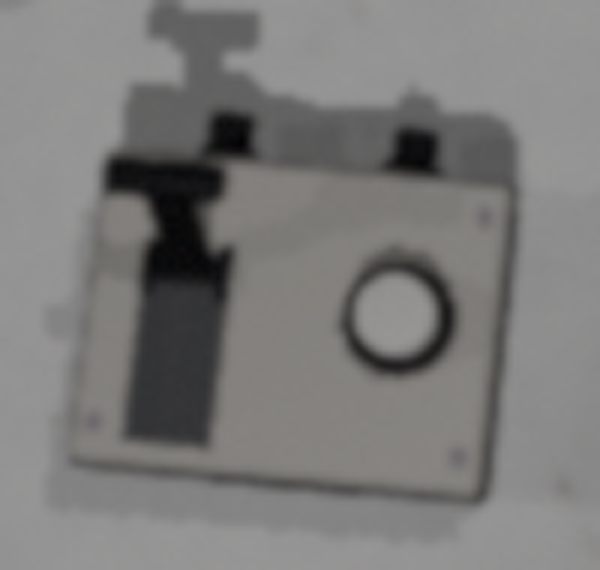

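View pics/ballz.png

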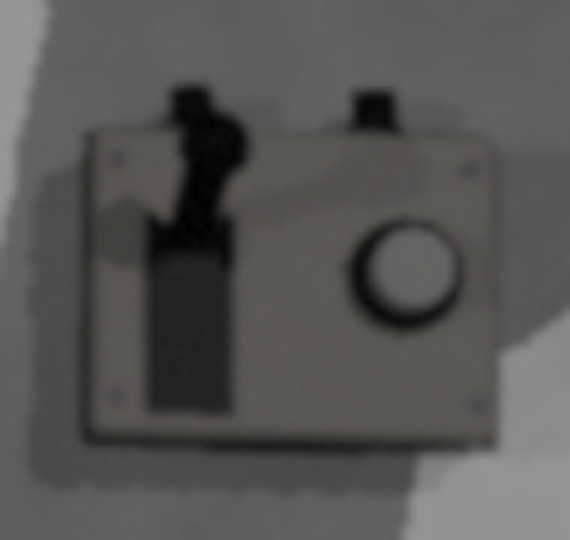

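The two measurements agree: the tee box centre is (0.493, 0.316) with yaw −5.9°, its top is at 43.5 mm, and its size is 130×100 mm. The predicted button position (0.4915, 0.2818) is within 1 mm of the measured one (0.4919, 0.2814, 0.061). I'll go ahead and press.

```bash
cat >> h.py <<'E'
from scipy.spatial.transform import Rotation as Rn
C=np.array([.493,.3158]); YAW=-np.arctan2(10.3,100)
def loc(x,y,z):
    c,s=np.cos(YAW),np.sin(YAW); return np.array([C[0]+c*x-s*y,C[1]+s*x+c*y,z])
def ori():
    best=None
    for sg in (1,-1):
        y=sg*np.array([-np.sin(YAW),np.cos(YAW),0]);x=np.array([0,0,-1.])
        e=Rn.from_matrix(np.stack([x,y,np.cross(x,y)],1)).as_euler("xyz")
        q=inverse_kinematics(loc(0,0,.2),e)
        if q is not None:
            k=abs(np.array(q)[5])
            if best is None or k<best[0]: best=(k,e,q)
    return best[1]
def arc(th): return loc(.012-.065*np.sin(th-.3),.034,.036+.065*np.cos(th-.3))
def snap(n,f):
    im,d=get_image(n); cv2.imwrite(f"pics/{f}.png",im[:,:,::-1]); return im,d
E
python3 - <<'E'
from h import *
e=ori(); print(e)
gripper_to(0.0)
B=loc(.002,-.034,0); print(B)
movep(list(B+[0,0,.23]),list(e))
move_l(list(B+[0,0,.075]),feed=.15)
o=observe(); print(o["time_s"],o["q"],o["eef_pos"],o["ft_force"],o["opening"])
snap("scene","pre"); snap("top","pret")
E
```

```text
[0.10263806 1.57079633 0.        ]
[0.4915059  0.28177401 0.        ]
5.2083 [ 3.81394608e-01  2.46165131e-01  1.80655954e+00 -1.71477098e-05
  1.08690909e+00 -1.08678161e+00] [0.49235213 0.28212778 0.076108  ] [ 1.03613356 -0.68800924  0.45047406] 7.879320737637455e-06<sys>:0: UserWarning: Gimbal lock detected. Setting third angle to zero since it is not possible to uniquely determine all angles.
```

```bash
python3 - <<'E'
import cv2
a=cv2.imread("pics/pre.png")[190:320,180:340]; b=cv2.imread("pics/pret.png")[170:300,130:290]
cv2.imwrite("pics/pre2.png",cv2.resize(cv2.hconcat([a,b]),None,fx=2.5,fy=2.5,interpolation=2))
E
```

```text
(no output)
```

View pics/pre2.png

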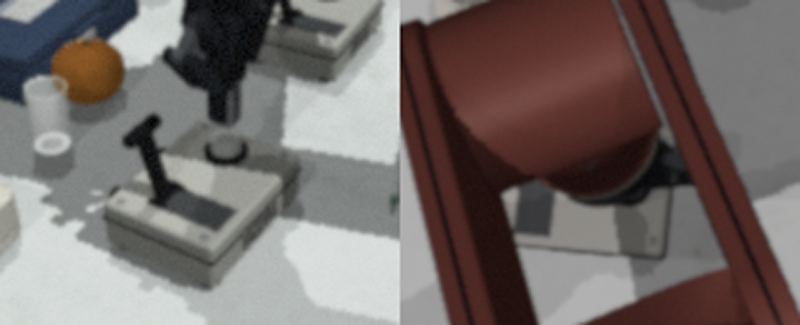

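In the zoomed scene view the shut fingers, at (225,110), are directly above the button at (226,148), and the lever is still up. In the top view the arm hides them. Pressing now.

```bash
python3 - <<'E'
from h import *
B=loc(.002,-.034,0)
r=move_l(list(B+[0,0,.0525]),feed=.03,max_force=12)
o=observe(); print(r,o["time_s"],o["eef_pos"],o["ft_force"])
hold(.8)
o=observe(); print(o["eef_pos"],o["ft_force"])
snap("scene","pressed")
E
python3 - <<'E'
import cv2
a=cv2.imread("pics/pressed.png")[190:320,180:340]
cv2.imwrite("pics/pressed2.png",cv2.resize(a,None,fx=4,fy=4,interpolation=2))
E
```

```text
True 6.0083 [0.49163258 0.28182334 0.05402565] [-1.73579431 -1.4112683   5.76898608]
[0.49163656 0.28184477 0.05403099] [-1.75047343 -0.48123816  6.96865795]
```

View pics/pressed2.png

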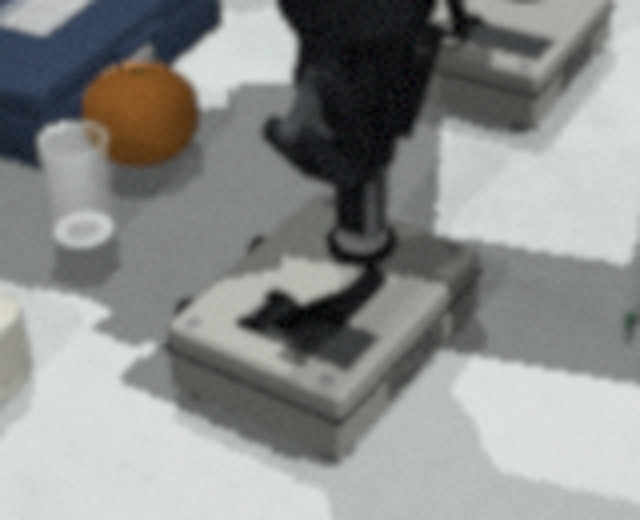

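```bash
python3 - <<'E'
from h import *
c=get_calibration("scene");K=np.array(c["intrinsics"]);T=np.linalg.inv(np.array(c["world_from_camera"]))
def pr(p):
    q=K@(T@np.r_[p,1])[:3]; q=q[:2]/q[2]; return ((q-[180,190])*4).round(0)
for th in (0,.3,.8,1.2):
    a=arc(th); dy=loc(0,.018,0)-loc(0,0,0); print(th,pr(a),pr(a+dy),pr(a-dy))
print("piv",pr(loc(.012,.034,.044)))
E
```

```text
0 [224. 209.] [200. 229.] [247. 189.]
0.3 [257. 216.] [234. 237.] [280. 197.]
0.8 [315. 252.] [292. 273.] [337. 231.]
1.2 [353. 295.] [331. 317.] [374. 274.]
piv [263. 314.]
```

The bar now runs from about (331,317) to (374,274) in the zoomed view, which matches the projection for 1.20 rad. The button bottomed at z=54 mm. Next I'll release it and move over to the dropped bar.

```bash
python3 - <<'E'
from h import *
B=loc(.002,-.034,0)
move_l(list(B+[0,0,.15]),feed=.12)
hold(.3)
gripper_to(.058,20)
H=arc(1.2)
move_l(list([H[0],H[1],.15]),feed=.12)
o=observe(); print(o["time_s"],o["eef_pos"],o["opening"],o["ft_force"],H)
im,d=snap("scene","over"); snap("wrist","overw")
cv2.imwrite("pics/over2.png",cv2.resize(im[170:320,180:340,::-1],None,fx=4,fy=4,interpolation=2))
E
```

```text
9.5 [0.45785661 0.35335302 0.14992641] 0.05825354969206247 [-0.50075731  1.0324338  -0.35403437] [0.45777212 0.35360835 0.07640465]
```

View pics/over2.png

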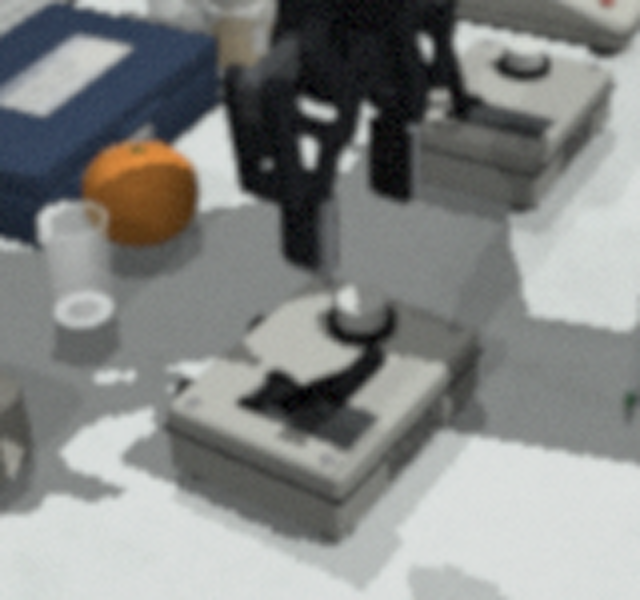

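View pics/overw.png

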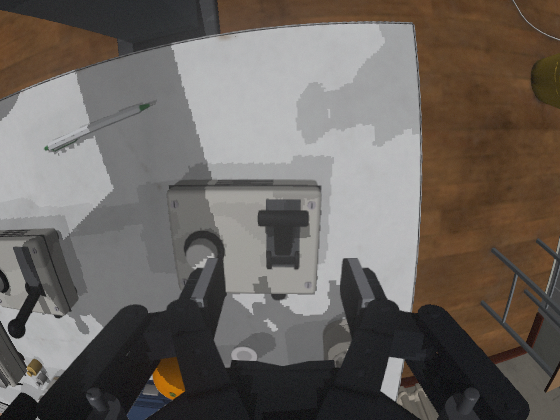

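The wrist view shows the bar dropped, centred at (283,217) between the finger columns at about 212 and 350. The button, at (205,248), is out. I'll use the wrist camera to check the bar's position before going down.

```bash
python3 - <<'E'
from h import *
c=get_calibration("wrist");K=np.array(c["intrinsics"]);T=np.array(c["world_from_camera"])
def f(u,v,z):
    x=np.array([(u-K[0,2])/K[0,0],(v-K[1,2])/K[1,1]]);r=np.linalg.norm(x)
    d=T[:3,:3]@np.r_[x/r*np.sin(r),np.cos(r)]; return T[:3,3]+d*(z-T[2,3])/d[2]
for p in ((258,217),(309,217),(283,217)): print(f(*p,.080).round(4))
H=arc(1.2);dy=loc(0,.018,0)-loc(0,0,0);print(H-dy,H+dy)
print("button",f(203,250,.062).round(4),loc(.002,-.034,.062))
E
```

```text
[0.4545 0.3371 0.08  ]
[0.4582 0.3727 0.08  ]
[0.4563 0.3545 0.08  ]
[0.45592788 0.33570308 0.07640465] [0.45961637 0.37151362 0.07640465]
button [0.4852 0.2866 0.062 ] [0.4915059  0.28177401 0.062     ]
```

The bar is within 1.5 mm of the model in the wrist view. The button pick is about 8 mm off, but it was a rough pick at the edge of the shadow and isn't used from here on. Descending to pinch.

```bash
python3 - <<'E'
from h import *
H=arc(1.2)
r=move_l([H[0],H[1],H[2]-.023],feed=.08,max_force=8)
o=observe(); print(r,o["eef_pos"],o["ft_force"])
if not r:
    gripper_to(.03,20)
    o=observe(); print(o["time_s"],o["opening"],o["ft_force"],o["torque"])
snap("wrist","grip")
E
```

```text
False [0.4582769  0.3539205  0.05413485] [ 0.28937122 -0.72193019 -0.01966023]
11.275 0.03540915183323758 [-1.09755225 -2.39149731  5.52062879] [-0.36511629  0.1979336   0.00354448]
```

View pics/grip.png

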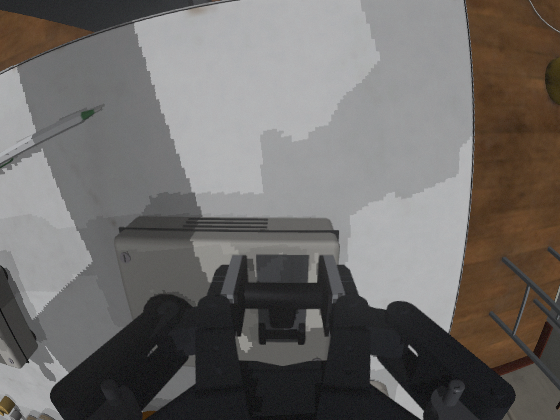

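The bar, centred around (285,296), is pinched by its ends, with the opening at 35.4 mm. Next I'll follow the arc.

```bash
python3 - <<'E'
from h import *
off=np.array([0,0,-.023])
for th in np.arange(1.1,-.01,-.1):
    th=max(th,.04)
    move_l(list(arc(th)+off),feed=.05)
    o=observe(); print(round(th,2),(o["eef_pos"]-arc(th)-off).round(4),o["ft_force"].round(1),round(o["opening"],4))
    if np.linalg.norm(o["ft_force"])>30: print("STOP");break
print(o["time_s"])
im,d=snap("scene","up"); snap("wrist","upw")
cv2.imwrite("pics/up2.png",cv2.resize(im[170:320,180:340,::-1],None,fx=4,fy=4,interpolation=2))
E
```

```text
1.1 [-0.0006 -0.0001 -0.0003] [-4.1 -0.4  1.1] 0.0358
1.0 [-0.0001 -0.0001 -0.    ] [-5.4 -1.   2.1] 0.0355
0.9 [ 0.0001 -0.0001  0.    ] [-2.9 -1.1  2.3] 0.0356
0.8 [ 0.0001 -0.0002 -0.    ] [-3.4 -1.4  0.1] 0.0355
0.7 [ 0.0002 -0.0002 -0.    ] [-2.5 -2.7  0.9] 0.0354
0.6 [ 0.0001 -0.0002 -0.    ] [-3.3 -3.4  1.7] 0.0354
0.5 [ 0.     -0.0002 -0.    ] [-4.2 -3.4  1.6] 0.0353
0.4 [-0.0001 -0.0002  0.    ] [-3.5 -4.1  3.4] 0.0358
0.3 [ 0.     -0.0002  0.0001] [-3.2 -5.   3.1] 0.0357
0.2 [ 0.0001 -0.0002  0.0002] [-2.4 -5.9  3.4] 0.0354
0.1 [ 0.0003 -0.0003  0.0003] [-1.1 -5.3  4. ] 0.0357
0.04 [ 0.0003 -0.0003  0.0003] [-0.8 -5.5  4. ] 0.0353
14.6917
```

View pics/up2.png

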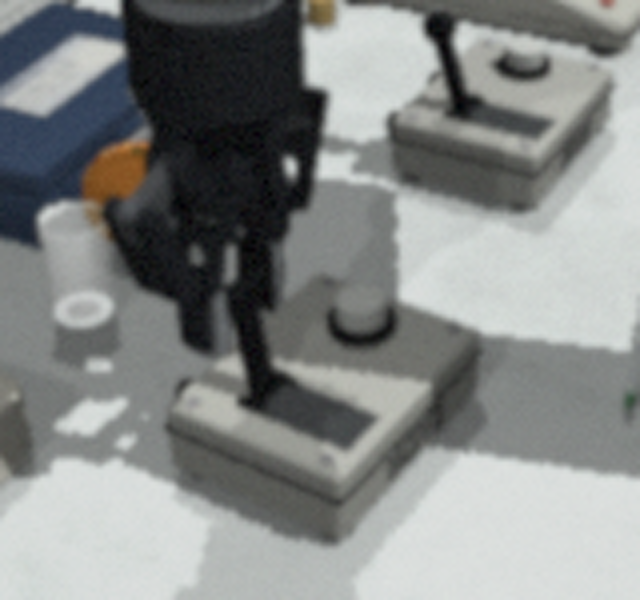

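View pics/upw.png

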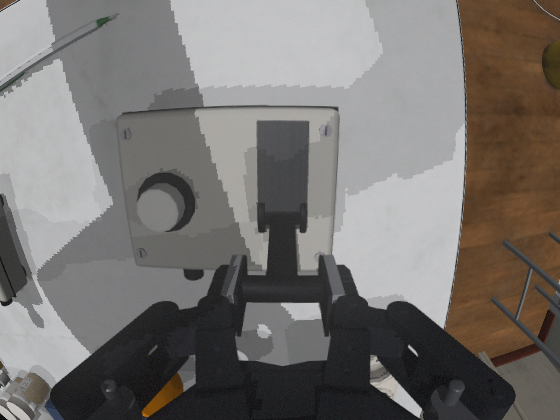

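Both views show the lever leaning back and still held, with the bar at (285,290) in the wrist view. The ball unit's lever is up. Releasing and lifting away.

```bash
python3 - <<'E'
from h import *
gripper_to(.058); hold(.2)
p=observe()["eef_pos"]
r=move_l([p[0],p[1],.24],feed=.1)
hold(.5)
o=observe(); print(o["time_s"],o["ft_force"].round(1),o["eef_pos"])
im,d=snap("scene","end"); snap("wrist","endw")
cv2.imwrite("pics/end2.png",cv2.resize(im[130:320,180:340,::-1],None,fx=3.1,fy=3.1,interpolation=2))
E
```

```text
17.6333 [-0.2 -0.3 -0.2] [0.52505349 0.3468412  0.2399967 ]
```

View pics/end2.png

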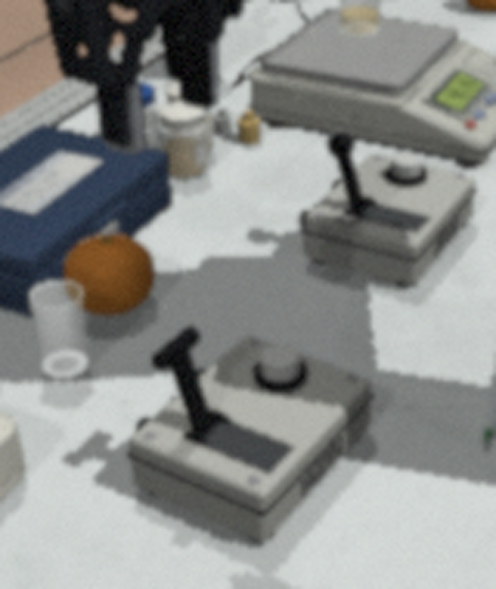

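View pics/endw.png

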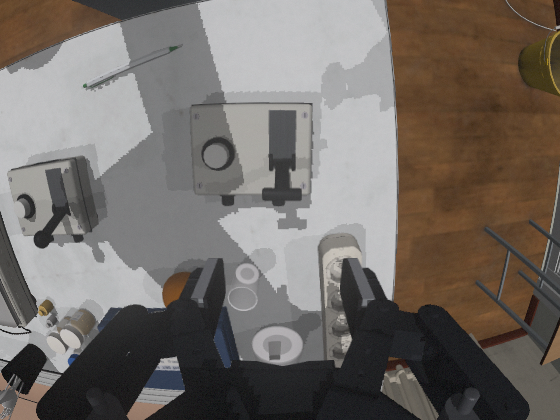

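The T-bar now stands by itself at about (237,242) in the full scene picture; the model for 0 rad projects to (236,242). The button is out, the ball lever is up, and the gripper is clear at about 0 N.

```bash
python3 -c "
from plant import *
job_done()"
```

```text
the job is handed in; nothing more can be done
```

I did the trip test on the T-bar relay, put its lever back up, and handed the job in at about 17.6 s of the 48 s allowed. `job_done` reports no verdict.

- **Trip:** I pressed the button with the shut fingers until it bottomed, 8 mm down. The scene picture then showed the lever fully dropped, matching the model at 1.20 rad. After I released it, the button came up again.
- **Lift:** I pinched the bar by its two ends and followed its circle back past vertical, with under 10 N at the wrist at each check along the way. I released it just short of the rear stop and moved clear.
- **Last checks:** The lever rests by itself where the model puts 0 rad, to about 1 pixel. The button is out, the ball lever is still up, and the force on the tool is about 0 N.
- **One disagreement:** A rough wrist-camera reading of the button was about 8 mm off the model, probably because I picked the point at its shadow edge. I didn't use it; the top-camera measurement agreed to within 1 mm.

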